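# Change the drive sprocket of a film scanner

### The job

Fit the silver two-row sprocket onto the film scanner's sloping splined spindle: turn it so that its red mark is in line with the spindle's red, wide spline and slide it fully down onto the shoulder. Then slide the clear cover with the orange pull fully shut over it, until its springy tab clicks behind the ledge, and let go. Leave the brass sprocket and the other things on the bench where they are.

Things in the scene. Friction and masses are not known exactly. Their poses are not given: they have to be found in the camera images.
- sprocket35: Silver film sprocket, two rows of teeth, standing boss up, 0.35 kg. Drum 72 mm diameter, 36 high; round boss to grip, 40 mm diameter, from 36 to 74. Bore from below, 33 deep, with four 9.5 mm grooves and one 17.5 mm master groove, under the red mark. Origin: centre of the underside; z up to the boss, x towards the red mark.
- sprocket16: Brass sprocket with one row of teeth, same outer sizes (drum 72 mm diameter, 74 mm high), standing on the bench; stays where it is. Origin: centre of the underside, z up.
- spindle: Splined spindle, leaning 30 degrees from vertical out of the sloping deck. Origin: on its axis, on the shoulder where a seated sprocket's underside rests (the two origins then meet). z: along the axis, outwards; x: towards the 14 mm wide master spline, red on its end. Four more splines, 6 mm wide, at 72 degree steps. A gearbox holds it: it does not turn by hand.
- spindle_nose (a point): Tip of the spindle, 31 mm out from its shoulder; same axes. The splines reach 20 mm from the axis and end 18 mm above the shoulder; above them is a plain nose, 29.4 mm diameter (bore 31), tapered over the last 5 mm. A sprocket out of line rests on the spline ends, 16 to 18 mm proud; one in line (play 5 degrees either way) slides down.
- scanner: Flatbed film scanner, fixed. Origin on the bench under the spindle's foot; its x points uphill, away from the operator. Along the spindle's z from the shoulder: deck edge of the 96 mm wide trough at 34 mm, cover rails up to 49 mm, 50 to 60 mm either side of the axis, scan head up to 86 mm, beginning 100 mm from the axis on the side away from the cover.
- cover_pull (a point): On the middle of the cover's orange pull, an upright fin 44 mm long (x) and 8 thick (y); its top is 11 mm above this point, the clear plate's top 19 mm below. z: parallel to the spindle; y: the way the cover opens, level, across the slope; it shuts along -y. When shut, the pull is 57 mm beside the spindle's axis.
- cover (a joint): How far the cover is open, in m: 0 fully shut, 0.122 fully open. It slides with about 2 N; from about 0.014 to 0.006 its tab rides over the ledge, which takes about 6 N more, then it snaps and stays under 0.003. The forked plate passes 4 mm above the drum of a seated sprocket, the boss entering its 52 mm slot; a sprocket not fully down blocks it.
- cover_tab (a joint): Bend (rad) of the cover's springy orange tab, on the downhill edge of the plate: 0 when straight, about 0.08 while it rides over the steel ledge, 0 again once it has clicked behind it.
- lens: Black camera lens standing upright, 82 mm diameter, 118 mm high, 0.6 kg; stays where it is. Origin: centre of its underside.
- light_wand: Black LED light wand lying on the bench, 320 mm long (x), 38 mm wide, 31 mm high; stays where it is. Origin: centre of its underside.
- type_tray: Clear tray of small metal type in compartments, 160 x 194 mm, 24 mm high, 1.2 kg; stays where it is. Origin: centre of its underside.
Mind the look-alikes: they are no part of the job. Of the things like the sprocket35, leave any that is green, purple or turquoise; of the rest the smaller one is meant.

How it is judged:
By the outcome, as a careful person would: the job done as asked, in the order asked, and still so for the second after the job is handed in, with the robot touching nothing.
It also fails if it takes over 58 s, if anything falls off the work surface, if the arm or the gripper's body presses on something with over 40 N, if the wrist force passes 120 N, or if a joint passes its speed limit or range.

### The arm

A 6-joint arm with a two-finger parallel gripper is mounted at the origin on the work surface. World frame = base frame: x ahead of the robot, y to its left, z up, the work surface at z = 0. Lengths are in m, angles in rad, forces in N, time in s.
With the tool pointing down it reaches from about 0.375 to 0.975 m from the base axis. Payload 3.8 kg.
Tool frame: the origin (TCP) lies at the very end of the fingers, on their centre line; the grasp point (between the pads) lies 19 mm behind it (bot.tcp_to_grasp is the z of the grasp point in the tool frame, in m); z points along the fingers, y is the direction in which the jaws open and shut (so a half turn about z gives the same grasp; the last joint's range is limited). The gripper opens to 85 mm and grips with 20 to 120 N. Pads are 22 mm wide; open, the fingers measure 114 mm over their backs; the gripper's body (76 mm by 85 mm) begins 54 mm behind the grasp point. The pads swing forward as they close: fully open they stand 13 mm farther back than shut.
Start: joints at [-1.296, 0.264, 1.604, -0, 1.274, -0.037], TCP at [0.207, -0.642, 0.231] pointing down, gripper open.
Joint ranges: [-2.63, 2.63], [-0.94, 2.18], [0.31, 2.57], [-1.31, 4.45], [0, 2.66], [-2.55, 2.55]. Speed limits (rad/s): [2.57, 2.57, 3.14, 3.14, 3.14, 3.14].

### API

Orientations are given as a rotation vector (axis times angle).
In Python, from workcell import status, vision, job, bot gives the robot as it stands.
- The arm moves only by the tool apply_moves, never from a script. Its argument "deltas" is a list of rows, each a list of 7 numbers: the shift along the tool's x, y, z in m, then the turn, a rotation vector about the tool's x, y, z in rad, then the closure, from 0 (fully open) to 1 (shut). In form: [[x, y, z, rx, ry, rz, jaw], ...]. A call has 1 to 8 rows; each row is the pose to reach, as a shift and turn from the pose commanded when the call began, along the tool's axes at that moment; what a row does not reach only later rows make up. A row lasts 1/12 s, in which the tool goes at most 41.7 mm and 7.16 degrees, less where a joint would pass 70% of its speed; a pose out of reach is approached as far as the arm can. A call with a gripper value outside its range is refused whole. The fingers move at their own pace and stop on an object; "squeeze" is the grip in N (left out, the last holds). Time passes only in rows, so rows that repeat a pose let the fingers close. It gives the time, the measured TCP pose, the force and the opening at its end, in the units of the state.
- status.read_state(): the state, without advancing time (a new reading comes with each control period).
- vision.read_camera(name): name is "scene" or "top"; returns the picture (400x640x3 uint8, red, green, blue); there is no depth.
- vision.get_calibration(name): a dict with "fov_y" (degrees; the focal length in pixels is half the picture's height over the tangent of half this angle, whatever the lens; pixels are square), "cx", "cy" (the principal point, pixels), "R" (3x3) and "t" (3): a world point X has camera coordinates R X + t. Camera axes: x right, y down, z forward; pixel columns grow to the right and rows downward; lengths in m; the calibration is good to about 2 mm. A picture is of the moment at which its call begins. get_calibration takes no time and is no camera call.
- job.finish_job(): hands the job in, once; it reports no verdict.
The state is a dict: "time": time; "q": joint angles; "joint_vel": joint speeds; "joint_torque": joint torques, N m; "tool_pos": TCP position; "tcp_rot": TCP orientation; "wrist_force": force on the tool from outside, world axes, zero at the start; "torque": the same for the moment, N m; "width": opening from 0.0 (shut) to 1.0 (fully open).
Only numpy, scipy, OpenCV 4.12 (cv2) and the standard library are available. Lean on these libraries where they do the work, as an engineer would, in place of code of your own. Each camera call takes 0.05 s, during which the arm holds its last target. There are 200 camera calls.

## Working session

There is one attempt and no reset: what is moved stays moved. The work goes in short steps, Python scripts to look and compute and a tool call to move; the robot and the scene stay as the last step left them, time stands still between calls to the robot, and variables do not carry over. Pictures are saved under pics/ and viewed, about 8 in all and at most 12, crops included, and the job is handed in when it is done.

Besides the shell and the picture viewer there is one more tool, called after ">>>" in YAML: its name, and indented under it one key for each argument. apply_moves: Moves the arm, as the interface text tells. Its arguments: {"type":"object","properties":{"deltas":{"type":"array","items":{"type":"array","items":{"type":"number"}}},"squeeze":{"type":"number"}},"required":["deltas"]}

```bash
ls; mkdir -p pics; python3 - <<'E'
from workcell import status, vision, job, bot
import cv2,numpy as np
print(status.read_state()); print(bot.tcp_to_grasp)
for n in("scene","top"):
    im=vision.read_camera(n); cv2.imwrite(f"pics/{n}0.png",im[:,:,::-1]); c=vision.get_calibration(n)
    print(n,c)
E
```

```text
pics
{'time': 0.0, 'q': array([-1.29592958e+00,  2.64732368e-01,  1.60541455e+00,  3.24097621e-05,
        1.27368116e+00, -3.68819289e-02]), 'joint_vel': array([-1.33135288e-03, -8.34761321e-04, -4.77111554e-04, -9.16762028e-05,
       -1.71388824e-05,  6.63586673e-05]), 'joint_torque': array([-1.74529701e-03, -5.15116954e+01, -3.67314041e+01, -8.42474105e-05,
        1.29637920e-02, -2.28903104e-05]), 'tool_pos': array([ 0.20685628, -0.64174065,  0.22995413]), 'tcp_rot': array([-3.10131049e+00, -4.87353152e-01,  3.68265792e-04]), 'wrist_force': array([ 0.00904933, -0.46678235,  0.03624997]), 'torque': array([-0.01747681,  0.0031034 , -0.05685015]), 'width': 1.00163381691222}
-0.0187
scene {'fov_y': 50.21473556565684, 'cx': 319.1435035912911, 'cy': 196.32269528430552, 'R': array([[-0.41105371,  0.91149689,  0.01443134],
       [ 0.59416683,  0.27988772, -0.7540747 ],
       [-0.6913759 , -0.30139058, -0.6566301 ]]), 't': array([ 0.20008547, -0.18867808,  1.92672466])}
top {'fov_y': 54.01441446019782, 'cx': 320.9072995186834, 'cy': 198.83531997682704, 'R': array([[ 0.01933518, -0.99980945, -0.00268664],
       [-0.99766098, -0.01911728, -0.06562846],
       [ 0.0655646 ,  0.00394929, -0.99784051]]), 't': array([-0.03199831,  0.45246672,  1.22604561])}
```

View pics/scene0.png

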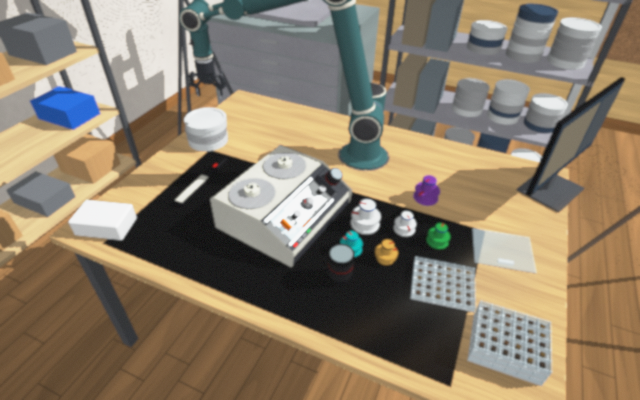

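View pics/top0.png

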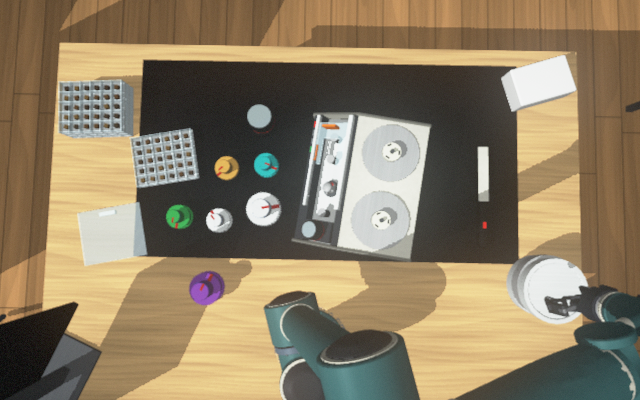

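The scene view shows the scanner at about (280,205), a big silver sprocket at (365,215), a small silver one at (404,223) and look-alikes in purple, green and turquoise. In the top view the small silver one is at (219,220), the big one at (263,208) and the scanner at (360,185). I'll zoom in on both views.

```bash
python3 - <<'E'
import cv2,numpy as np
a=cv2.imread("pics/top0.png"); b=cv2.imread("pics/scene0.png")
A=cv2.resize(a[100:265,195:355],(780,800),interpolation=cv2.INTER_CUBIC)
A=cv2.resize(a[105:260,285:440],(600,600),interpolation=cv2.INTER_CUBIC)
cv2.imwrite("pics/c1.png",A)
B=cv2.resize(b[145:270,205:365],(768,600),interpolation=cv2.INTER_CUBIC)
cv2.imwrite("pics/c2.png",B)
E
```

```text
(no output)
```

View pics/c1.png

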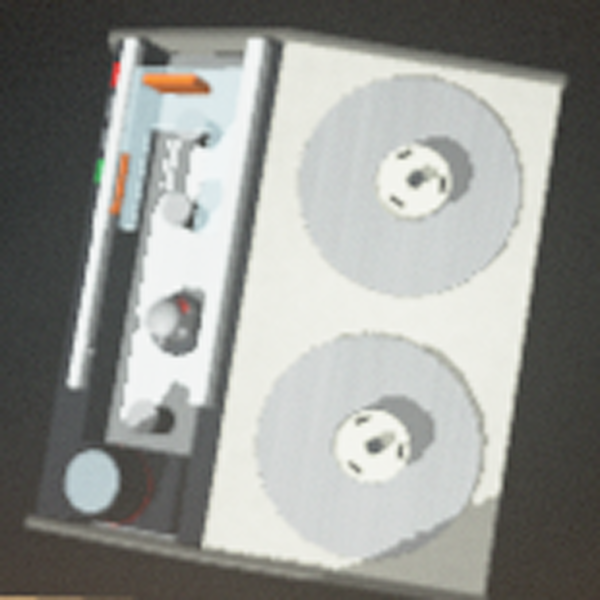

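View pics/c2.png

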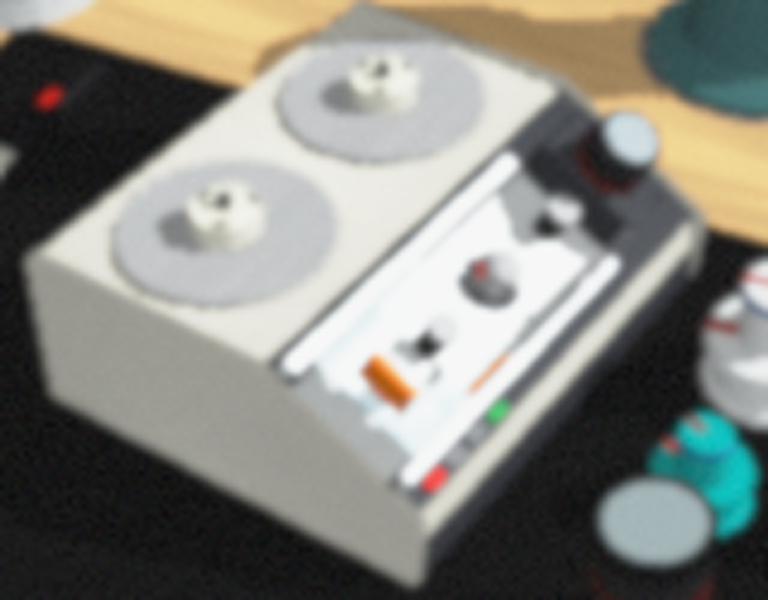

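The crops show the spindle nose with a red patch on its uphill side, at about top (331,187). The orange pull is at top (331,126), and the cover is open towards image-up (+x). Next I'll average a few frames and look closely at the spindle and the small sprocket.

```bash
cat > h.py <<'E'
from workcell import status, vision, job, bot
import cv2,numpy as np
from scipy.spatial.transform import Rotation as Ro
def avg(n,k=4): return np.mean([vision.read_camera(n).astype(float) for _ in range(k)],0)
C={n:vision.get_calibration(n) for n in("scene","top")}
def proj(n,X):
    c=C[n]; p=np.asarray(X)@c["R"].T+c["t"]; f=200/np.tan(np.radians(c["fov_y"]/2))
    return np.stack([c["cx"]+f*p[...,0]/p[...,2], c["cy"]+f*p[...,1]/p[...,2]],-1)
def ray(n,uv):
    c=C[n]; f=200/np.tan(np.radians(c["fov_y"]/2))
    d=c["R"].T@np.array([(uv[0]-c["cx"])/f,(uv[1]-c["cy"])/f,1]); return -c["R"].T@c["t"], d/np.linalg.norm(d)
def plane(n,uv,n0,p0):
    o,d=ray(n,uv); return o+d*(np.dot(np.subtract(p0,o),n0)/np.dot(d,n0))
def flat(n,uv,z): return plane(n,uv,[0,0,1],[0,0,z])
def tri(a,b):
    (o1,d1),(o2,d2)=ray("scene",a),ray("top",b)
    s=np.linalg.lstsq(np.stack([d1,-d2],1),o2-o1,rcond=None)[0]
    p,q=o1+d1*s[0],o2+d2*s[1]; return (p+q)/2,np.linalg.norm(p-q)
def tile(im,x,y,h,s=300): # centre, half-size
    return cv2.resize(np.clip(im[y-h:y+h,x-h:x+h],0,255).astype(np.uint8)[:,:,::-1],(s,s),interpolation=cv2.INTER_NEAREST)
E
python3 - <<'E'
from h import *
T=avg("top");S=avg("scene"); np.savez("a0.npz",T=T,S=S)
cv2.imwrite("pics/t1.png",np.vstack([np.hstack([tile(T,331,187,15),tile(T,219,219,20)]),np.hstack([tile(S,307,203,15),tile(S,404,223,20)])]))
red=lambda I:(I[...,0]-np.maximum(I[...,1],I[...,2]))
for n,I,w in(("T",T,(316,172,346,202)),("T",T,(199,199,239,239)),("S",S,(292,188,322,218)),("S",S,(384,203,424,243))):
    x0,y0,x1,y1=w; r=np.clip(red(I)[y0:y1,x0:x1]-25,0,None); m=r>0
    k,l,st,ce=cv2.connectedComponentsWithStats(m.astype(np.uint8))
    for i in range(1,k):
        ys,xs=np.nonzero(l==i); ww=r[ys,xs]; print(n,st[i,4],(xs@ww/ww.sum()+x0).round(2),(ys@ww/ww.sum()+y0).round(2),ww.sum().round())
E
```

```text
T 9 332.1 183.67 226.0
T 12 211.55 211.61 577.0
T 10 212.02 216.69 350.0
S 9 304.59 200.79 169.0
S 2 392.75 203.0 1.0
S 124 406.79 204.65 452.0
S 2 408.0 216.21 7.0
S 11 408.25 227.6 187.0
S 36 388.66 241.15 810.0
```

View pics/t1.png

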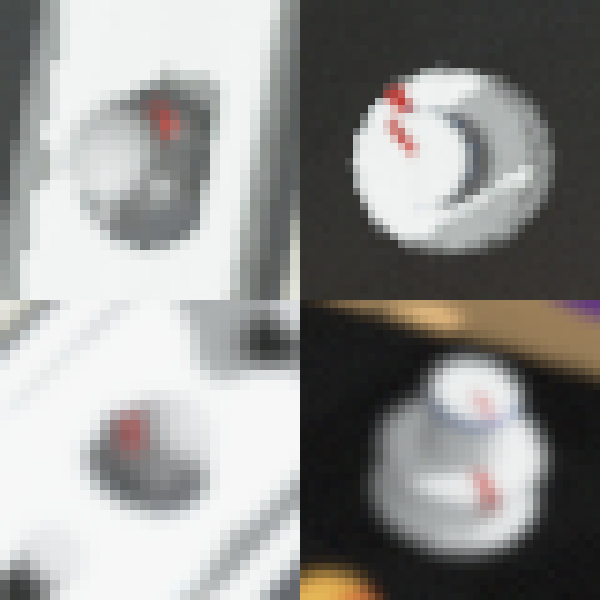

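The sprocket's red marks are at top (211.6,211.6) on the drum and (212,216.7) on the boss top. The spindle's red is at top (332.1,183.7) and scene (304.6,200.8), with its bright nose end near top (326.7,186.5) and scene (309.8,200.3). Next I'll work out the geometry.

```bash
python3 - <<'E'
from h import *
d=np.load("a0.npz");T,S=d["T"],d["S"];g=T.mean(2)
# scanner azimuth from level edges
def edge(y0,y1,l0,l1,sign):
    P=[]
    for y in range(y0,y1):
        xg=l0+(l1-l0)*(y-y0)/(y1-y0); xs=np.arange(int(xg)-4,int(xg)+6)
        D=sign*(g[y,xs+1]-g[y,xs-1]); D=np.clip(D,0,None); k=D.argmax(); a=slice(max(k-2,0),k+3)
        P.append(((xs[a]*D[a]).sum()/D[a].sum(),y))
    vx,vy,x,y=cv2.fitLine(np.float32(P),cv2.DIST_HUBER,0,.01,.01).ravel(); 
    p=np.array([x,y]);v=np.array([vx,vy]); return p-40*v,p+40*v
c=lambda x,y:(285+x*155/600,105+y*155/600)
for nm,a,b,s,z in(("railL",(116,50),(68,380),1,.15),("back",(562,95),(495,490),-1,.2),("railR",(278,50),(215,390),-1,.18)):
    a,b=c(*a),c(*b); p,q=edge(round(a[1]),round(b[1]),a[0],b[0],s)
    w=flat("top",p,z)-flat("top",q,z); w*=np.sign(w[0]); print(nm,p.round(1),q.round(1),np.degrees(np.arctan2(w[1],w[0])).round(2))
# sprocket centre from bounding boxes of silhouette
for n,I,(x0,y0,x1,y1) in(("top",T,(199,199,239,239)),("scene",S,(384,203,424,243))):
    m=(I.mean(2)>75)&(I.max(2)-I.min(2)<90) if n=="top" else (I.mean(2)>85)&(I[...,0]-I[...,2]<25)|(I[...,0]-I[...,1]>25)&False
    m=m[y0:y1,x0:x1].astype(np.uint8); k,l,st,ce=cv2.connectedComponentsWithStats(m); i=1+st[1:,4].argmax(); b=st[i]
    bc=np.array([x0+b[0]+b[2]/2-.5,y0+b[1]+b[3]/2-.5]); print(n,b[2:],bc)
    C0=flat(n,bc,.03)
    t=np.linspace(0,2*np.pi,90)
    for _ in range(5):
        pts=np.vstack([np.c_[C0[0]+r*np.cos(t),C0[1]+r*np.sin(t),0*t+z] for r,z in((.036,0),(.036,.036),(.02,.074))])
        q=proj(n,pts); e=bc-(q.max(0)+q.min(0))/2; C0=C0+flat(n,bc+e,.03)-flat(n,bc,.03)
    print(n,"sprocket",C0.round(4),"size pred",np.ptp(q,0).round(1))
    for uv,z in ((((211.55,211.61),.036),((212.02,216.69),.074)) if n=="top" else (((408.25,228.0),.036),((408.1,216.7),.074))):
        M=flat(n,uv,z); v=(M-C0)[:2]; print("  mark",M.round(4),np.hypot(*v).round(4),np.degrees(np.arctan2(v[1],v[0])).round(1))
print("red",tri((304.59,200.79),(332.1,183.67))); print("tip",tri((309.8,200.3),(326.7,186.5)))
E
```

```text
railL [302.5 199.5] [315.1 120.5] -7.73
back [413.3 235. ] [425.3 156. ] -8.4
railR [338.7 203.4] [352.  124.6] -8.6
top [ 27  25 540] [219. 220.]
top sprocket [0.3798 0.2953 0.03  ] size pred [25.9 23.3]
  mark [0.4054 0.3152 0.036 ] 0.0324 38.0
  mark [0.3891 0.3025 0.074 ] 0.0118 38.0
scene [ 23  27 471] [405. 223.]
scene sprocket [0.379  0.2958 0.03  ] size pred [21.3 25.5]
  mark [0.4065 0.3131 0.036 ] 0.0325 32.2
  mark [0.3909 0.3024 0.074 ] 0.0136 29.1
red (array([ 0.49332906, -0.05599938,  0.09633962]), np.float64(0.0002686123598438266))
tip (array([ 0.48434957, -0.03983961,  0.09762995]), np.float64(0.00041174665760625515))
```

```bash
cat >> h.py <<'E'
az=np.radians(-8.4); o=np.array([np.cos(az),np.sin(az),0]); u=np.array([np.sin(az),-np.cos(az),0])
s=np.cos(np.pi/6)*np.array([0,0,1])-.5*u; ux=np.cross(o,s)   # cover axes: ux, o, s
def spin(tip,th,r,a,z): # point at radius r, angle a (deg, from master spline), height z over shoulder
    b=np.radians(th+np.asarray(a,float)); return tip+(z-.031)*s+r*(np.outer(np.cos(b),ux)+np.outer(np.sin(b),o))
E
python3 - <<'E'
from h import *
d=np.load("a0.npz"); tip=np.array([.4843,-.0398,.0976]); th=43
out=[]
for n,I,(x,y) in(("top",d["T"],(331,187)),("scene",d["S"],(307,203))):
    h=12; im=np.clip((I-60)*1.3,0,255).astype(np.uint8)[y-h:y+h,x-h:x+h,::-1]
    im=cv2.resize(np.ascontiguousarray(im),(400,400),interpolation=cv2.INTER_CUBIC); k=400/(2*h)
    P=lambda X:[np.round((proj(n,X)-[x-h,y-h]+.5)*k*8).astype(np.int32)]
    t=np.arange(0,361,6)
    cv2.polylines(im,P(spin(tip,th,.0147,t,.026)),False,(0,255,0),1,16,3)
    cv2.polylines(im,P(spin(tip,th,.020,t,.018)),False,(255,0,0),1,16,3)
    w=np.degrees(.007/.0174); cv2.polylines(im,P(np.vstack([spin(tip,th,.0147,[-w,0,w],.018),spin(tip,th,.02,[w,0,-w],.018)])),True,(255,0,255),1,16,3)
    out.append(im)
cv2.imwrite("pics/o1.png",np.hstack(out))
E
```

```text
(no output)
```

View pics/o1.png

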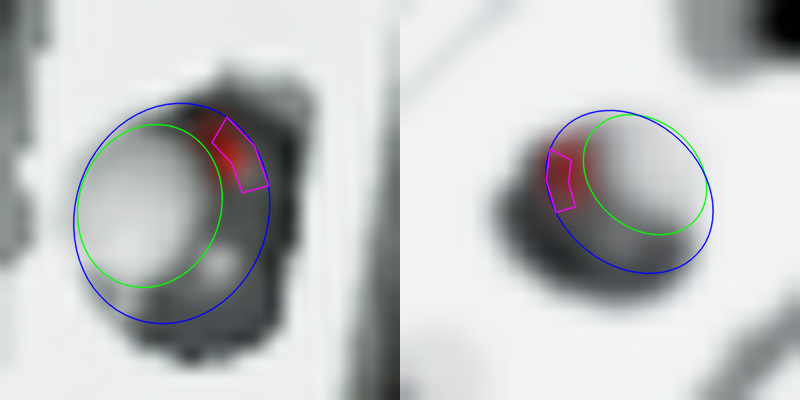

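>>> apply_moves:
  deltas:
    - [0,0,-0.03,0,0,0,0]
    - [0,0,-0.03,0,0,0,0]
  squeeze: 30

```text
time: 0.67
tool_pos: [0.2077, -0.6445, 0.2662]
tcp_rot: [3.097, 0.487, 0.001]
wrist_force: [0.3, -0.6, 1.8]
width: 1.003
```

The overlay (nose circle green, spline circle blue) matches the nose well in both views, and the red patch lies near the assumed 43° direction. I'll now compute its angle per view on the spline-end plane, plus the moves to the sprocket.

```bash
cat >> h.py <<'E'
def delta(pos,R,st=None): # shift+turn from current pose in tool axes
    st=st or status.read_state(); R0=Ro.from_rotvec(st["tcp_rot"])
    return R0.inv().apply(np.subtract(pos,st["tool_pos"])).round(4),(R0.inv()*R).as_rotvec().round(4)
def Rz(zdir,ydir):
    z=np.array(zdir,float);z/=np.linalg.norm(z);y=np.array(ydir,float);y-=z*(y@z);y/=np.linalg.norm(y)
    return Ro.from_matrix(np.stack([np.cross(y,z),y,z],1))
E
python3 - <<'E'
from h import *
tip=np.array([.4843,-.0398,.0976]); A=tip-.013*s
for n,uv in(("top",(332.1,183.67)),("scene",(304.59,200.79))):
    v=plane(n,uv,s,A)-A; print(n,np.linalg.norm(v),np.degrees(np.arctan2(v@o,v@ux)))
P=tri((304.59,200.79),(332.1,183.67))[0]; print("P height over A",(P-A)@s)
st=status.read_state()
def fk_R(q): # guess
    e=Ro.from_euler; return e('z',q[0])*e('y',q[1]+q[2])*e('z',q[3])*e('y',q[4])*e('z',q[5])
R0=Ro.from_rotvec(st["tcp_rot"]); off=fk_R(st["q"]).inv()*R0; print("off",off.as_rotvec(), R0.as_matrix().round(2).tolist(),st["q"])
# candidate: sprocket grasp with jaw direction psi (world azimuth)
sp=np.array([.3793,.2955,0]); 
for psi in (35,80,125,-10): print(psi,delta(sp+[0,0,.041],Rz([0,0,-1],[np.cos(np.radians(psi)),np.sin(np.radians(psi)),0])))
E
```

```text
top 0.015081623905437741 51.46940527947269
scene 0.014681321017154818 32.31102187616569
P height over A 0.0045551724681470954
off [-1.72929702e-16  3.23701280e-16  1.57079633e+00] [[0.95, 0.31, 0.0], [0.31, -0.95, -0.01], [-0.0, 0.01, -1.0]] [-1.29587929e+00  2.45310732e-01  1.56297798e+00  1.25145826e-05
  1.32646433e+00 -3.68745635e-02]
35 (array([ 0.4518, -0.8436,  0.2193]), array([ 0.0045,  0.0066, -1.8699]))
80 (array([ 0.4518, -0.8436,  0.2193]), array([ 1.9000e-03,  9.2000e-03, -2.6553e+00]))
125 (array([ 0.4518, -0.8436,  0.2193]), array([ 1.8000e-03, -9.7000e-03,  2.8425e+00]))
-10 (array([ 0.4518, -0.8436,  0.2193]), array([ 0.006 ,  0.0039, -1.0845]))
```

```bash
python3 - <<'E'
from h import *
e=Ro.from_euler
def wr(q1,a,R):
    M=(e('z',q1)*e('y',a)).inv()*R*e('z',-np.pi/2)
    out=[]
    x,y,z=M.as_euler('ZYZ')
    for (x,y,z) in((x,y,z),(x+np.pi,-y,z+np.pi)):
        x=(x+1.31)%(2*np.pi)-1.31; z=(z+np.pi)%(2*np.pi)-np.pi
        if y>0: out.append(np.round([x,y,z],2))
    return out
for phi in range(-180,180,30):
    ps=np.radians(35+phi); b=np.radians(42+phi)
    g=wr(np.arctan2(.2955,.3793),1.8,Rz([0,0,-1],[np.cos(ps),np.sin(ps),0]))
    i=[wr(.25,a,Rz(-s,np.cos(b)*ux+np.sin(b)*o)) for a in(1.7,2.0)]
    print(phi,42+phi,"grasp",g,"ins",i)
E
```

```text
-180 -138 grasp [array([-0.  ,  1.34, -3.09])] ins [[array([-0.48,  1.65, -1.9 ])], [array([-0.49,  1.38, -1.76])]]
-150 -108 grasp [array([0.  , 1.34, 2.67])] ins [[array([-0.48,  1.65, -2.42])], [array([-0.49,  1.38, -2.28])]]
-120 -78 grasp [array([-0.  ,  1.34,  2.15])] ins [[array([-0.48,  1.65, -2.94])], [array([-0.49,  1.38, -2.8 ])]]
-90 -48 grasp [array([0.  , 1.34, 1.62])] ins [[array([-0.48,  1.65,  2.82])], [array([-0.49,  1.38,  2.96])]]
-60 -18 grasp [array([0.  , 1.34, 1.1 ])] ins [[array([-0.48,  1.65,  2.29])], [array([-0.49,  1.38,  2.43])]]
-30 12 grasp [array([0.  , 1.34, 0.57])] ins [[array([-0.48,  1.65,  1.77])], [array([-0.49,  1.38,  1.91])]]
0 42 grasp [array([0.  , 1.34, 0.05])] ins [[array([-0.48,  1.65,  1.25])], [array([-0.49,  1.38,  1.39])]]
30 72 grasp [array([ 0.  ,  1.34, -0.47])] ins [[array([-0.48,  1.65,  0.72])], [array([-0.49,  1.38,  0.86])]]
60 102 grasp [array([ 0.  ,  1.34, -1.  ])] ins [[array([-0.48,  1.65,  0.2 ])], [array([-0.49,  1.38,  0.34])]]
90 132 grasp [array([ 0.  ,  1.34, -1.52])] ins [[array([-0.48,  1.65, -0.32])], [array([-0.49,  1.38, -0.18])]]
120 162 grasp [array([ 0.  ,  1.34, -2.04])] ins [[array([-0.48,  1.65, -0.85])], [array([-0.49,  1.38, -0.71])]]
150 192 grasp [array([ 0.  ,  1.34, -2.57])] ins [[array([-0.48,  1.65, -1.37])], [array([-0.49,  1.38, -1.23])]]
```

>>> apply_moves:
  deltas:
    - [0.417,-0.279,-0.12,0,0,-0.6,0]
    - [0.417,-0.279,-0.12,0,0,-0.6,0]
    - [0.417,-0.279,-0.12,0,0,-0.6,0]
    - [0.417,-0.279,-0.12,0,0,-0.6,0]
    - [0.417,-0.279,-0.12,0,0,-0.6,0]
    - [0.417,-0.279,-0.12,0,0,-0.6,0]
    - [0.417,-0.279,-0.12,0,0,-0.6,0]
    - [0.417,-0.279,-0.12,0,0,-0.6,0]

```text
time: 1.33
tool_pos: [0.4093, -0.3867, 0.3399]
tcp_rot: [2.819, 1.382, 0.001]
wrist_force: [0.9, 0.5, 0.1]
width: 1.001
```

```bash
cat > go.py <<'E'
import sys
from h import *
# usage: go.py x y z az   (tool down, jaw azimuth deg)
x,y,z,a=map(float,sys.argv[1:5]); a=np.radians(a)
st=status.read_state(); print(st["time"],st["tool_pos"].round(4),st["q"].round(2),delta([x,y,z],Rz([0,0,-1],[np.cos(a),np.sin(a),0]),st))
E
python3 go.py .5 .1 .36 -7
```

```text
1.3333 [ 0.4093 -0.3867  0.3399] [-0.8   0.    1.7   0.    1.44 -0.14] (array([ 0.4403, -0.2264, -0.0206]), array([ 0.0018,  0.0007, -0.5371]))
```

>>> apply_moves:
  deltas:
    - [0.44,-0.226,-0.02,0,0,-0.537,0]
    - [0.44,-0.226,-0.02,0,0,-0.537,0]
    - [0.44,-0.226,-0.02,0,0,-0.537,0]
    - [0.44,-0.226,-0.02,0,0,-0.537,0]
    - [0.44,-0.226,-0.02,0,0,-0.537,0]
    - [0.44,-0.226,-0.02,0,0,-0.537,0]
    - [0.44,-0.226,-0.02,0,0,-0.537,0]
    - [0.44,-0.226,-0.02,0,0,-0.537,0]

```text
time: 2.0
tool_pos: [0.4695, -0.0589, 0.3531]
tcp_rot: [2.352, 2.08, 0.002]
wrist_force: [0.5, 0.2, 0.8]
width: 0.997
```

```bash
python3 go.py .3793 .2955 .17 -7
```

```text
2.0 [ 0.4695 -0.0589  0.3531] [-0.18 -0.18  1.85 -0.    1.47 -0.06] (array([ 0.3408, -0.1332,  0.1827]), array([ 0.0024,  0.0001, -0.0001]))
```

>>> apply_moves:
  deltas:
    - [0.34,-0.133,0.183,0,0,0,0]
    - [0.34,-0.133,0.183,0,0,0,0]
    - [0.34,-0.133,0.183,0,0,0,0]
    - [0.34,-0.133,0.183,0,0,0,0]
    - [0.34,-0.133,0.183,0,0,0,0]
    - [0.34,-0.133,0.183,0,0,0,0]
    - [0.34,-0.133,0.183,0,0,0,0]
    - [0.34,-0.133,0.183,0,0,0,0]

```text
time: 2.67
tool_pos: [0.3949, 0.2298, 0.2029]
tcp_rot: [2.352, 2.081, 0.004]
wrist_force: [2.1, 0.7, 0.3]
width: 0.998
```

```bash
python3 go.py .3793 .2955 .039 -7
```

```text
2.6667 [0.3949 0.2298 0.2029] [ 0.47 -0.14  2.08 -0.    1.19  0.59] (array([ 0.0631, -0.0239,  0.1639]), array([ 0.0024, -0.0015,  0.0003]))
```

>>> apply_moves:
  deltas:
    - [0.063,-0.024,0.03,0,0,0,0]
    - [0.063,-0.024,0.03,0,0,0,0]
    - [0.063,-0.024,0.06,0,0,0,0]
    - [0.063,-0.024,0.095,0,0,0,0]
    - [0.063,-0.024,0.13,0,0,0,0]
    - [0.063,-0.024,0.164,0,0,0,0]
    - [0.063,-0.024,0.164,0,0,0,0]
    - [0.063,-0.024,0.164,0,0,0,0.3]
  squeeze: 20

```text
time: 3.33
tool_pos: [0.3776, 0.2923, 0.0376]
tcp_rot: [-2.352, -2.082, 0.007]
wrist_force: [-0.1, 0.4, 0.9]
width: 0.881
```

```bash
python3 go.py .3793 .2955 .039 -7
```

```text
3.3333 [0.3776 0.2923 0.0376] [0.61 0.11 2.19 0.   0.85 0.73] (array([ 0.0034,  0.0013, -0.0014]), array([-0.0034,  0.003 ,  0.0003]))
```

>>> apply_moves:
  deltas:
    - [0.002,0.001,0,0,0,0,0.4]
    - [0.002,0.001,0,0,0,0,0.6]
    - [0.002,0.001,0,0,0,0,0.7]
    - [0.002,0.001,0,0,0,0,0.8]
    - [0.002,0.001,0,0,0,0,0.8]
    - [0.002,0.001,0,0,0,0,0.8]

```text
time: 3.83
tool_pos: [0.3826, 0.2967, 0.0417]
tcp_rot: [2.353, 2.081, 0.009]
wrist_force: [-0.6, 0.8, 7.5]
width: 0.458
```

```bash
python3 go.py .3793 .2955 .039 -7
```

```text
3.8333 [0.3826 0.2967 0.0417] [0.61 0.11 2.18 0.   0.85 0.73] (array([-0.0016, -0.0032,  0.0027]), array([ 0.0039, -0.0038, -0.0002]))
```

>>> apply_moves:
  deltas:
    - [0,0,-0.002,0,0,0,0.2]
    - [0,0,-0.003,0,0,0,0.2]
    - [0,0,-0.003,0,0,0,0.2]
    - [0,0,-0.003,0,0,-0.12,0.2]
    - [0,0,-0.003,0,0,-0.24,0.2]
    - [0,0,-0.003,0,0,-0.36,0.2]
    - [0,0,-0.003,0,0,-0.48,0.2]
    - [0,0,-0.003,0,0,-0.6,0.2]

```text
time: 4.5
tool_pos: [0.3802, 0.295, 0.0418]
tcp_rot: [-1.624, -2.689, 0.001]
wrist_force: [-0.3, 0.3, -1.0]
width: 0.801
```

>>> apply_moves:
  deltas:
    - [0,0,0,0,0,-0.12,0.2]
    - [0,0,0,0,0,-0.24,0.2]
    - [0,0,0,0,0,-0.36,0.2]
    - [0,0,0,0,0,-0.48,0.2]
    - [0,0,0,0,0,-0.6,0.2]
    - [0,0,0,0,0,-0.72,0.2]
    - [0,0,0,0,0,-0.84,0.2]
    - [0,0,0,0,0,-0.97,0.2]

```text
time: 5.17
tool_pos: [0.3802, 0.295, 0.0417]
tcp_rot: [-0.191, -3.135, 0.001]
wrist_force: [0.7, -0.4, -0.2]
width: 0.801
```

```bash
python3 go.py .3826 .2967 .0425 83
```

```text
5.1667 [0.3802 0.295  0.0417] [ 0.61  0.1   2.18 -0.    0.86 -0.84] (array([-0.0022,  0.002 , -0.0008]), array([-0.0004, -0.0003,  0.0004]))
```

>>> apply_moves:
  deltas:
    - [-0.002,0.001,0,0,0,0,0.3]
    - [-0.002,0.001,0,0,0,0,0.5]
    - [-0.002,0.001,0,0,0,0,0.7]
    - [-0.002,0.001,0,0,0,0,0.8]
    - [-0.002,0.001,0,0,0,0,0.8]
    - [-0.002,0.001,0,0,0,0,0.8]
  squeeze: 50

```text
time: 5.67
tool_pos: [0.3828, 0.2961, 0.0421]
tcp_rot: [0.202, 3.135, 0.0]
wrist_force: [0.5, 1.2, 0.8]
width: 0.457
```

```bash
python3 - <<'E'
from h import *
st=status.read_state(); print({k:np.round(st[k],4) for k in("tool_pos","wrist_force","torque","width")})
E
```

```text
{'tool_pos': array([0.3828, 0.2961, 0.0421]), 'wrist_force': array([0.5097, 1.1894, 0.7744]), 'torque': array([-0.0568, -0.0644,  0.0147]), 'width': np.float64(0.4572)}
```

>>> apply_moves:
  deltas:
    - [0,0,-0.02,0,0,0,0.8]
    - [0,0,-0.06,0,0,0,0.8]
    - [0,0,-0.1,0,0,0,0.8]
    - [0,0,-0.14,0,0,0,0.8]
    - [0,0,-0.18,0,0,0,0.8]
    - [0,0,-0.22,0,0,0,0.8]
    - [0,0,-0.22,0,0,0,0.8]

```text
time: 6.25
tool_pos: [0.3861, 0.2985, 0.2709]
tcp_rot: [0.201, 3.124, 0.014]
wrist_force: [0.9, 2.1, -3.0]
width: 0.457
```

```bash
cat > ins.py <<'E'
import sys
from h import *
# usage: ins.py height_of_sprocket_bottom_above_tip  beta(deg)  [dux do]
hgt,b=float(sys.argv[1]),np.radians(float(sys.argv[2])); off=[float(v) for v in sys.argv[3:5]] or [0,0]
tip=np.array([.4843,-.0398,.0976])+off[0]*ux+off[1]*o
st=status.read_state(); R=Rz(-s,np.cos(b)*ux+np.sin(b)*o)
print(st["time"],st["tool_pos"].round(4),st["q"].round(2),"F(ux,o,s)",[round(float(st["wrist_force"]@v),1) for v in(ux,o,s)],"w",st["width"])
v=st["tool_pos"]-.0421*s-tip; print("sprocket bottom rel tip (ux,o,s) mm",[round(float(v@k)*1e3,1) for k in(ux,o,s)])
print(delta(tip+(hgt+.0421)*s,R,st))
E
python3 ins.py .06 90
```

```text
6.25 [0.3861 0.2985 0.2709] [ 0.61 -0.13  1.95  0.    1.31 -0.84] F(ux,o,s) [-3.4, 0.6, -1.5] w 0.4571817933943967
sprocket bottom rel tip (ux,o,s) mm [-190.7, -146.6, 268.1]
(array([-0.1407, -0.2727,  0.0838]), array([ 0.4307, -0.407 ,  1.545 ]))
```

>>> apply_moves:
  deltas:
    - [-0.07,-0.135,0.01,0.43,-0.407,1.545,0.8]
    - [-0.14,-0.27,0.02,0.43,-0.407,1.545,0.8]
    - [-0.14,-0.27,0.03,0.43,-0.407,1.545,0.8]
    - [-0.14,-0.27,0.04,0.43,-0.407,1.545,0.8]
    - [-0.14,-0.27,0.04,0.43,-0.407,1.545,0.8]
    - [-0.14,-0.27,0.04,0.43,-0.407,1.545,0.8]
    - [-0.14,-0.27,0.04,0.43,-0.407,1.545,0.8]
    - [-0.14,-0.27,0.04,0.43,-0.407,1.545,0.8]

```text
time: 6.92
tool_pos: [0.4859, 0.0058, 0.2194]
tcp_rot: [1.489, 2.484, -0.396]
wrist_force: [-1.3, -0.1, -5.0]
width: 0.455
```

```bash
python3 ins.py .06 90
```

```text
6.9167 [0.4859 0.0058 0.2194] [ 0.21 -0.08  2.04 -0.37  1.23 -0.15] F(ux,o,s) [-2.3, -1.3, -4.5] w 0.45490796646687653
sprocket bottom rel tip (ux,o,s) mm [21.6, -5.1, 86.1]
(array([0.012 , 0.0113, 0.03  ]), array([ 0.1523, -0.152 ,  0.6095]))
```

>>> apply_moves:
  deltas:
    - [0.012,0.011,0.03,0.152,-0.152,0.61,0.8]
    - [0.012,0.011,0.03,0.152,-0.152,0.61,0.8]
    - [0.012,0.011,0.03,0.152,-0.152,0.61,0.8]
    - [0.012,0.011,0.03,0.152,-0.152,0.61,0.8]
    - [0.012,0.011,0.03,0.152,-0.152,0.61,0.8]
    - [0.012,0.011,0.03,0.152,-0.152,0.61,0.8]
    - [0.012,0.011,0.03,0.152,-0.152,0.61,0.8]
    - [0.012,0.011,0.03,0.152,-0.152,0.61,0.8]

```text
time: 7.58
tool_pos: [0.4918, 0.0153, 0.187]
tcp_rot: [2.072, 1.806, -0.551]
wrist_force: [-0.6, 0.1, -4.6]
width: 0.452
```

```bash
python3 ins.py .06 90; python3 - <<'E'
from h import *
T=avg("top",3);S=avg("scene",4); np.savez("a1.npz",T=T,S=S); st=status.read_state()
R=Ro.from_rotvec(st["tcp_rot"]).as_matrix(); og=st["tool_pos"]+.0421*R[:,2]
cands=[]
out=[]
red=lambda I:(I[...,0]-np.maximum(I[...,1],I[...,2]))
for n,I in(("top",T),("scene",S)):
    x,y=proj(n,og-.03*R[:,2]).round().astype(int); out.append(tile(I,x,y,20,400)); print(n,x,y)
    w=I[y-20:y+20,x-20:x+20]; r=np.clip(red(w)-20,0,None)
    k,l,stt,ce=cv2.connectedComponentsWithStats((r>0).astype(np.uint8))
    for i in range(1,k):
        ys,xs=np.nonzero(l==i); ww=r[ys,xs]
        if ww.sum()<30: continue
        uv=np.array([xs@ww/ww.sum()+x-20,ys@ww/ww.sum()+y-20]); 
        for h in(.036,.074):
            c=og-h*R[:,2]; v=plane(n,uv,R[:,2],c)-c
            # angle about -toolz (sprocket z) relative to jaw y
            ax=np.cross(R[:,1],-R[:,2]); # perpendicular
            zz=-R[:,2]; xx=R[:,1]; yy=np.cross(zz,xx)
            print(n,uv.round(1),len(xs),"h",h,"r",np.linalg.norm(v).round(4),"ang from jaw",np.degrees(np.arctan2(v@yy,v@xx)).round(1))
cv2.imwrite("pics/m1.png",np.hstack(out))
E
```

```text
7.5833 [0.4918 0.0153 0.187 ] [ 0.3   0.1   1.97 -0.48  1.34  0.61] F(ux,o,s) [-2.3, -0.6, -4.0] w 0.45201756268155313
sprocket bottom rel tip (ux,o,s) mm [-3.5, -0.6, 63.1]
(array([-0.0035,  0.0006,  0.0031]), array([ 0.0041, -0.0044,  0.0089]))
top 309 181
top [315.4 173.5] 18 h 0.036 r 0.0284 ang from jaw -44.2
top [315.4 173.5] 18 h 0.074 r 0.0459 ang from jaw -71.2
top [303.4 175.2] 8 h 0.036 r 0.0221 ang from jaw 54.1
top [303.4 175.2] 8 h 0.074 r 0.0106 ang from jaw -43.5
scene 322 188
scene [314.5 186.6] 10 h 0.036 r 0.031 ang from jaw -42.3
scene [314.5 186.6] 10 h 0.074 r 0.0587 ang from jaw -18.7
scene [304.7 200.7] 5 h 0.036 r 0.097 ang from jaw -6.2
scene [304.7 200.7] 5 h 0.074 r 0.1269 ang from jaw -4.0
```

View pics/m1.png

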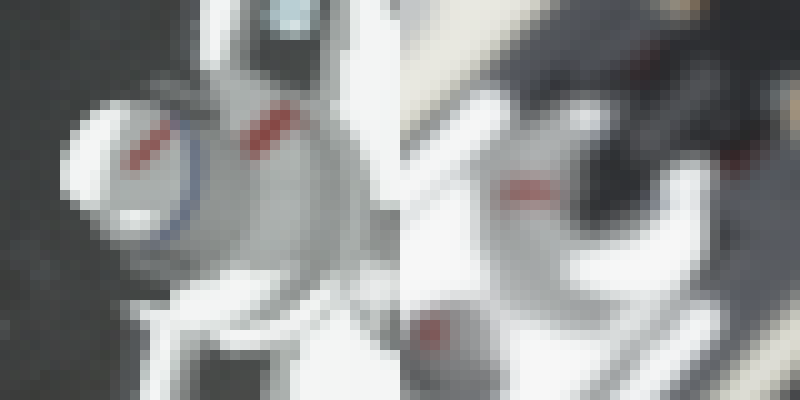

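The tile shows the held sprocket with both red marks visible, at drum top (315.4,173.5), boss top (303.4,175.2) and scene drum (314.5,186.6). All three put the mark 43° from the jaw axis, so the jaw angle should be θ+43 ≈ 85°.

```bash
python3 ins.py .012 85
```

```text
7.9333 [0.4925 0.0151 0.1888] [ 0.3   0.1   1.97 -0.48  1.34  0.61] F(ux,o,s) [-1.8, 0.7, -4.0] w 0.45279086409110225
sprocket bottom rel tip (ux,o,s) mm [-2.5, 0.1, 64.7]
(array([-0.0027, -0.0005,  0.0526]), array([ 0.0062, -0.0051,  0.0937]))
```

>>> apply_moves:
  deltas:
    - [-0.003,0,0.02,0.006,-0.005,0.094,0.8]
    - [-0.003,0,0.04,0.006,-0.005,0.094,0.8]
    - [-0.003,0,0.053,0.006,-0.005,0.094,0.8]
    - [-0.003,0,0.053,0.006,-0.005,0.094,0.8]
    - [-0.003,0,0.053,0.006,-0.005,0.094,0.8]

```text
time: 8.35
tool_pos: [0.4879, -0.0138, 0.1436]
tcp_rot: [2.145, 1.694, -0.536]
wrist_force: [0.3, 0.3, -4.1]
width: 0.454
```

```bash
python3 ins.py -.008 85;  python3 - <<'E'
from h import *
T=avg("top",2);S=avg("scene",2); np.savez("a2.npz",T=T,S=S)
cv2.imwrite("pics/m2.png",np.hstack([tile(T,322,182,25,400),tile(S,312,195,25,400)]))
E
```

```text
8.35 [ 0.4879 -0.0138  0.1436] [ 0.25  0.13  2.03 -0.51  1.25  0.71] F(ux,o,s) [-2.4, 0.3, -3.4] w 0.45368758332136283
sprocket bottom rel tip (ux,o,s) mm [0.3, -0.2, 10.8]
(array([0.0003, 0.0002, 0.0188]), array([-0.002 ,  0.0011,  0.0004]))
```

View pics/m2.png

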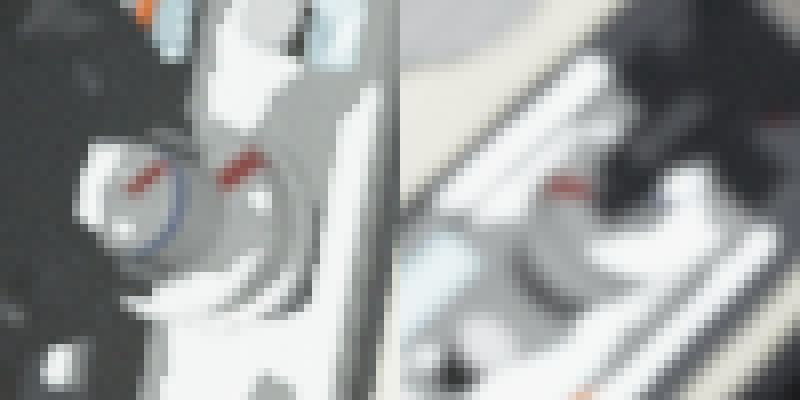

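The sprocket is tilted and centred just above the spindle, with its mark uphill and towards the opening side. I'll lower it slowly onto the nose.

>>> apply_moves:
  deltas:
    - [0,0,0.006,0,0,0,0.8]
    - [0,0,0.012,0,0,0,0.8]
    - [0,0,0.016,0,0,0,0.8]
    - [0,0,0.019,0,0,0,0.8]
    - [0,0,0.019,0,0,0,0.8]

```text
time: 8.97
tool_pos: [0.4864, -0.0234, 0.1265]
tcp_rot: [2.145, 1.694, -0.536]
wrist_force: [-0.8, -0.6, -4.1]
width: 0.453
```

```bash
python3 ins.py -.018 85
```

```text
8.9667 [ 0.4864 -0.0234  0.1265] [ 0.24  0.14  2.05 -0.52  1.21  0.72] F(ux,o,s) [-1.4, -0.8, -3.9] w 0.45276794189571223
sprocket bottom rel tip (ux,o,s) mm [0.1, -0.3, -8.8]
(array([0.0002, 0.0003, 0.0092]), array([-0.0016,  0.0012,  0.0008]))
```

>>> apply_moves:
  deltas:
    - [0,0,0.003,0,0,0,0.8]
    - [0,0,0.006,0,0,0,0.8]
    - [0,0,0.009,0,0,0,0.8]
    - [0,0,0.009,0,0,0,0.8]

```text
time: 9.3
tool_pos: [0.4857, -0.0277, 0.1189]
tcp_rot: [2.145, 1.694, -0.536]
wrist_force: [-3.1, 0.5, -5.1]
width: 0.452
```

```bash
python3 ins.py -.025 85
```

```text
9.3 [ 0.4857 -0.0277  0.1189] [ 0.23  0.15  2.06 -0.52  1.2   0.72] F(ux,o,s) [-2.6, -3.1, -4.4] w 0.45207600019446226
sprocket bottom rel tip (ux,o,s) mm [0.1, -0.3, -17.5]
(array([0.0001, 0.0003, 0.0075]), array([-0.0018,  0.0011,  0.0005]))
```

>>> apply_moves:
  deltas:
    - [0,-0.001,0.002,0,0,0,0.8]
    - [0,-0.001,0.004,0,0,0,0.8]
    - [0,-0.001,0.006,0,0,0,0.8]
    - [0,-0.001,0.006,0,0,0,0.8]

```text
time: 9.63
tool_pos: [0.4852, -0.0303, 0.1143]
tcp_rot: [2.145, 1.694, -0.534]
wrist_force: [-3.0, -0.7, -3.3]
width: 0.454
```

```bash
python3 ins.py -.031 85
```

```text
9.6333 [ 0.4852 -0.0303  0.1143] [ 0.22  0.15  2.06 -0.53  1.18  0.73] F(ux,o,s) [-0.6, -2.9, -3.5] w 0.45403090416848096
sprocket bottom rel tip (ux,o,s) mm [0.1, -0.5, -22.9]
(array([0.0001, 0.0005, 0.0081]), array([-0.0001,  0.0005,  0.0002]))
```

>>> apply_moves:
  deltas:
    - [0,0,0.003,0,0,0,0.8]
    - [0,0,0.006,0,0,0,0.8]
    - [0,0,0.008,0,0,0,0.8]
    - [0,0,0.008,0,0,0,0.8]

```text
time: 9.97
tool_pos: [0.4853, -0.0313, 0.1129]
tcp_rot: [2.15, 1.69, -0.531]
wrist_force: [-17.6, 20.9, 30.4]
width: 0.456
```

```bash
python3 ins.py -.034 85
```

```text
9.9667 [ 0.4853 -0.0313  0.1129] [ 0.22  0.15  2.07 -0.53  1.18  0.73] F(ux,o,s) [-0.5, -20.4, 35.4] w 0.4557640778328299
sprocket bottom rel tip (ux,o,s) mm [0.2, -0.3, -24.6]
(array([0.0002, 0.0002, 0.0094]), array([-0.001 , -0.0019, -0.0044]))
```

>>> apply_moves:
  deltas:
    - [0,-0.002,-0.003,0,0,0,0.8]
    - [0,-0.003,-0.003,0,0,0.04,0.8]
    - [0,-0.003,-0.003,0,0,0.04,0.8]
    - [0,-0.003,-0.003,0,0,-0.04,0.8]
    - [0,-0.003,-0.003,0,0,-0.04,0.8]
    - [0,-0.003,-0.001,0,0,0,0.8]
    - [0,-0.003,-0.001,0,0,0,0.8]

```text
time: 10.55
tool_pos: [0.4849, -0.0311, 0.1129]
tcp_rot: [2.147, 1.689, -0.525]
wrist_force: [-7.0, 12.1, 19.5]
width: 0.455
```

```bash
python3 ins.py -.034 85
```

```text
10.55 [ 0.4849 -0.0311  0.1129] [ 0.22  0.15  2.07 -0.53  1.18  0.73] F(ux,o,s) [0.3, -8.7, 22.4] w 0.4552522926959766
sprocket bottom rel tip (ux,o,s) mm [0.1, -0.6, -24.5]
(array([0.0002, 0.0006, 0.0095]), array([ 0.0048, -0.0022, -0.005 ]))
```

```bash
python3 - <<'E'
from h import *
tip=np.array([.4843,-.0398,.0976])
for a,b in(((332.5,199.6),(304.6,205.2)),((312.3,177.9),(336.7,209.1))):
    P,e=tri(a,b); v=P-tip; print(P.round(4),e.round(4),"ux,o,s",[(v@k).round(4) for k in(ux,o,s)])
# pull: orange blobs
d=np.load("a0.npz")
for n,I,(x0,y0,x1,y1) in(("top",d["T"],(318,118,345,135)),("scene",d["S"],(275,212,297,235))):
    w=I[y0:y1,x0:x1]; m=np.clip(w[...,0]-w[...,2]-50,0,None); ys,xs=np.mgrid[y0:y1,x0:x1]; print(n,((m*xs).sum()/m.sum()).round(2),((m*ys).sum()/m.sum()).round(2),(m>0).sum())
st=status.read_state(); print("torque about s",st["torque"]@s)
E
```

```text
[0.4284 0.0255 0.0808] 0.0014 ux,o,s [np.float64(-0.0573), np.float64(-0.0649), np.float64(0.0137)]
[ 0.415  -0.0659  0.1423] 0.0068 ux,o,s [np.float64(0.0535), np.float64(-0.0647), np.float64(0.0208)]
top 329.28 125.83 72
scene 285.49 223.92 70
torque about s 0.08107100240646148
```

>>> apply_moves:
  deltas:
    - [0,0,-0.001,0,0,0.06,0.8]
    - [0,0,-0.001,0,0,0.12,0.8]
    - [0,0,-0.001,0,0,0.17,0.8]
    - [0,0,-0.001,0,0,0.17,0.8]

```text
time: 10.88
tool_pos: [0.4838, -0.0313, 0.1125]
tcp_rot: [2.263, 1.49, -0.479]
wrist_force: [-6.0, 8.6, 13.6]
width: 0.454
```

```bash
python3 ins.py -.034 85; python3 -c "
from h import *
st=status.read_state(); print('torque about s',st['torque']@s)"
```

```text
10.8833 [ 0.4838 -0.0313  0.1125] [ 0.22  0.15  2.07 -0.53  1.18  0.9 ] F(ux,o,s) [0.2, -7.2, 15.6] w 0.45365179498150826
sprocket bottom rel tip (ux,o,s) mm [0.2, -1.7, -25.0]
(array([0.0006, 0.0016, 0.009 ]), array([ 0.0032, -0.001 , -0.1733]))
torque about s 0.3713983775472342
```

```bash
cat > mark.py <<'E'
from h import *
T=avg("top",3);S=avg("scene",3); st=status.read_state()
R=Ro.from_rotvec(st["tcp_rot"]).as_matrix(); og=st["tool_pos"]+.0421*R[:,2]; zz=-R[:,2]; xx=R[:,1]; yy=np.cross(zz,xx)
b=np.radians(-43.3); M=og+.036*zz+.031*(np.cos(b)*xx+np.sin(b)*yy); uvs={}
for n,I in(("top",T),("scene",S)):
    x,y=proj(n,M).round().astype(int); h=7; w=I[y-h:y+h,x-h:x+h]; r=np.clip(w[...,0]-np.maximum(w[...,1],w[...,2])-20,0,None)
    k,l,stt,ce=cv2.connectedComponentsWithStats((r>0).astype(np.uint8)); 
    if k<2: print(n,"none",x,y); continue
    i=max(range(1,k),key=lambda i:r[l==i].sum()); ys,xs=np.nonzero(l==i); ww=r[ys,xs]; uvs[n]=(xs@ww/ww.sum()+x-h,ys@ww/ww.sum()+y-h); c=og+.036*zz; v=plane(n,uvs[n],zz,c)-c
    print(n,(x,y),np.round(uvs[n],1),len(xs),"r",np.linalg.norm(v).round(4),"ang from jaw",np.degrees(np.arctan2(v@yy,v@xx)).round(1),"abs",np.degrees(np.arctan2(v@o,v@ux)).round(1))
np.savez("am.npz",T=T,S=S)
if len(uvs)==2:
    P,e=tri(uvs["scene"],uvs["top"]); Q=np.array([.4933,-.0560,.0963]); print("mark",P.round(4),e.round(4),"above red spline",((P-Q)@s).round(4),"pred",((M-Q)@s).round(4),"diff to pred",[((P-M)@k).round(4) for k in(ux,o,s)])
E
python3 mark.py
```

```text
top (np.int64(333), np.int64(182)) [332.5 181. ] 16 r 0.029 ang from jaw -35.9 abs 39.2
scene (np.int64(303), np.int64(196)) [303.6 197. ] 9 r 0.03 ang from jaw -35.5 abs 39.6
mark [ 0.4989 -0.0567  0.1185] 0.0009 above red spline 0.0193 pred 0.0195 diff to pred [np.float64(-0.0035), np.float64(0.0022), np.float64(-0.0002)]
```

The sprocket mark is now 19 mm above the red spline, where seated should give 18 and resting on the spline ends about 35. It also resisted the twist, so the splines are engaged. I'll twist back to mid-play while pressing.

>>> apply_moves:
  deltas:
    - [0,-0.001,0.002,0,0,-0.05,0.8]
    - [0,-0.001,0.003,0,0,-0.1,0.8]
    - [0,-0.001,0.003,0.01,0,-0.1,0.8]
    - [0,-0.001,0.003,-0.01,0,-0.1,0.8]
    - [0,-0.001,0.003,0,0.01,-0.1,0.8]
    - [0,-0.001,0.003,0,-0.01,-0.1,0.8]
    - [0,-0.001,0.003,0,0,-0.1,0.8]
    - [0,-0.001,0,0,0,-0.1,0.8]

```text
time: 11.85
tool_pos: [0.4842, -0.0311, 0.1122]
tcp_rot: [2.194, 1.611, -0.504]
wrist_force: [-0.4, -0.0, -4.3]
width: 0.458
```

```bash
python3 ins.py -.025 85; python3 mark.py
```

```text
11.85 [ 0.4842 -0.0311  0.1122] [ 0.22  0.15  2.07 -0.53  1.17  0.8 ] F(ux,o,s) [-2.1, -0.4, -3.8] w 0.4581981423303957
sprocket bottom rel tip (ux,o,s) mm [-0.2, -1.3, -25.1]
(array([ 0.    ,  0.0014, -0.0001]), array([ 0.0062, -0.0024, -0.0721]))
top (np.int64(333), np.int64(181)) [331.7 180.2] 14 r 0.0283 ang from jaw -35.5 abs 45.4
scene (np.int64(303), np.int64(197)) [303.7 197.7] 10 r 0.0299 ang from jaw -37.9 abs 42.9
mark [ 0.5013 -0.0547  0.1179] 0.0016 above red spline 0.0199 pred 0.019 diff to pred [np.float64(-0.0033), np.float64(0.0015), np.float64(0.0009)]
```

>>> apply_moves:
  deltas:
    - [0,0,0,0,0,0,0.4]
    - [0,0,0,0,0,0,0.25]
    - [0,0,0,0,0,0,0.25]
    - [0,0,-0.03,0,0,0,0.25]
    - [0,0,-0.06,0,0,0,0.25]
    - [0,0,-0.06,0,0,0,0.7]
    - [0,0,-0.06,0,0,0,1]
    - [0,0,-0.06,0,0,0,1]

```text
time: 12.82
tool_pos: [0.4851, -0.0026, 0.1605]
tcp_rot: [2.195, 1.612, -0.515]
wrist_force: [-0.3, -0.7, -0.6]
width: 0.333
```

```bash
python3 ins.py .00 90; python3 - <<'E'
from h import *
T=avg("top",3);S=avg("scene",3)
cv2.imwrite("pics/m3.png",np.hstack([tile(T,325,175,25,400),tile(S,305,200,25,400)])); np.savez("a3.npz",T=T,S=S)
E
```

```text
12.8167 [ 0.4851 -0.0026  0.1605] [ 0.27  0.11  2.01 -0.5   1.29  0.79] F(ux,o,s) [0.4, -0.2, -0.9] w 0.3327543667789033
sprocket bottom rel tip (ux,o,s) mm [-0.5, -4.7, 30.9]
(array([0.0003, 0.0047, 0.0309]), array([-0.0005,  0.0008, -0.157 ]))
```

View pics/m3.png

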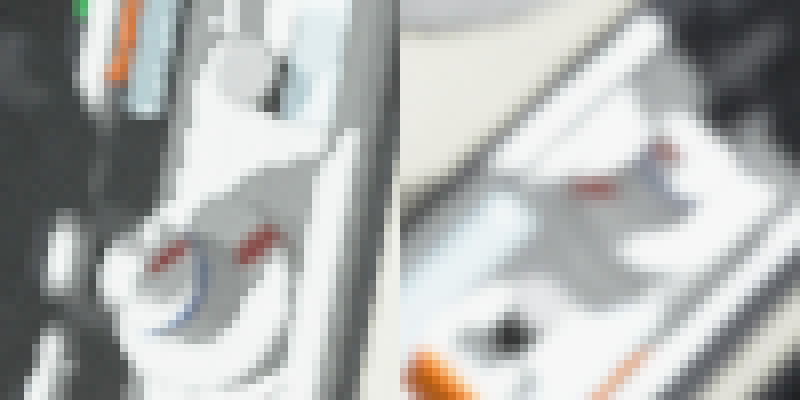

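The released sprocket stays on the spindle with its drum down in the trough. The marks are at top tile (165,255) and (258,245). Now I'll press the boss top with closed fingers to make sure it's seated.

>>> apply_moves:
  deltas:
    - [0,0.004,0,0,0,0,1]
    - [0,0.004,0.006,0,0,0,1]
    - [0,0.004,0.012,0,0,0,1]
    - [0,0.004,0.018,0,0,0,1]
    - [0,0.004,0.021,0,0,0,1]
    - [0,0.004,0.024,0,0,0,1]
    - [0,0.004,0.026,0,0,0,1]
    - [0,0.004,0.026,0,0,0,1]

```text
time: 13.78
tool_pos: [0.4881, -0.0153, 0.1409]
tcp_rot: [2.197, 1.61, -0.511]
wrist_force: [-3.1, 6.6, 12.6]
width: -0.002
```

```bash
python3 ins.py -.03 90
```

```text
13.7833 [ 0.4881 -0.0153  0.1409] [ 0.25  0.13  2.03 -0.51  1.24  0.79] F(ux,o,s) [1.0, -4.1, 13.9] w -0.002223511509750503
sprocket bottom rel tip (ux,o,s) mm [0.2, 0.2, 7.8]
(array([ 0.0001, -0.0002,  0.0378]), array([ 0.0008, -0.0013, -0.1593]))
```

>>> apply_moves:
  deltas:
    - [0,0,0.002,0,0,0,1]
    - [0,0,0.004,0,0,0,1]
    - [0.002,0,0.004,0,0,0,1]
    - [-0.002,0,0.004,0,0,0,1]
    - [0,0.002,0.004,0,0,0,1]
    - [0,-0.002,0.004,0,0,0,1]
    - [0,0,0.004,0,0,0,1]

```text
time: 14.37
tool_pos: [0.4904, -0.0158, 0.1409]
tcp_rot: [2.196, 1.609, -0.502]
wrist_force: [-6.8, 16.0, 28.0]
width: -0.003
```

```bash
python3 ins.py -.03 90
```

```text
14.3667 [ 0.4904 -0.0158  0.1409] [ 0.25  0.13  2.03 -0.51  1.23  0.79] F(ux,o,s) [1.1, -9.1, 31.6] w -0.002963942501850692
sprocket bottom rel tip (ux,o,s) mm [0.3, 2.5, 7.7]
(array([-0.0003, -0.0028,  0.0377]), array([ 0.0067, -0.0038, -0.1611]))
```

It's at a hard stop, unchanged at 32 N. To confirm that this is the shoulder, I'll touch the lower rail top lightly. It's 49 mm above the shoulder, so it should sit 25 mm below the boss top if the sprocket is seated.

>>> apply_moves:
  deltas:
    - [0,0,-0.015,0,0,0,1]
    - [0.03,0,-0.015,0,0,0,1]
    - [0.055,0,-0.01,0,0,0,1]
    - [0.055,0,0.008,0,0,0,1]
    - [0.055,0,0.018,0,0,0,1]
    - [0.055,0,0.023,0,0,0,1]
    - [0.055,0,0.026,0,0,0,1]
    - [0.055,0,0.028,0,0,0,1]

```text
time: 15.03
tool_pos: [0.5008, 0.0172, 0.0897]
tcp_rot: [2.204, 1.607, -0.509]
wrist_force: [-19.0, 33.8, 49.7]
width: -0.001
```

```bash
python3 ins.py -.03 90
```

```text
15.0333 [0.5008 0.0172 0.0897] [ 0.3   0.24  2.02 -0.5   1.18  0.87] F(ux,o,s) [-1.7, -23.7, 58.3] w -0.0014116109686314376
sprocket bottom rel tip (ux,o,s) mm [-54.9, 8.0, -19.6]
(array([-0.0555,  0.0011,  0.0102]), array([-0.0025, -0.0047, -0.1637]))
```

>>> apply_moves:
  deltas:
    - [0,0,-0.025,0,0,0,1]
    - [-0.003,0,-0.06,0,0,0,1]
    - [-0.04,0,-0.06,0,0,0,1]
    - [-0.08,0,-0.06,0,0,0,1]
    - [-0.11,0.009,-0.06,0,0,0,1]
    - [-0.11,0.009,-0.045,0,0,0,1]
    - [-0.11,0.009,-0.03,0,0,0,1]
    - [-0.11,0.009,-0.02,0,0,0,1]

```text
time: 15.7
tool_pos: [0.4786, -0.0716, 0.156]
tcp_rot: [2.197, 1.61, -0.514]
wrist_force: [-0.4, 0.2, -0.6]
width: 0.0
```

```bash
python3 ins.py -.03 90
```

```text
15.7 [ 0.4786 -0.0716  0.156 ] [ 0.15  0.07  2.07 -0.53  1.22  0.7 ] F(ux,o,s) [-0.4, -0.5, -0.4] w 0.0004518304681780566
sprocket bottom rel tip (ux,o,s) mm [57.2, -1.0, -7.6]
(array([ 0.0566, -0.0081,  0.0223]), array([-0.0012,  0.0005, -0.1593]))
```

>>> apply_moves:
  deltas:
    - [0.002,0,0.004,0,0,0,1]
    - [0.002,0,0.007,0,0,0,1]
    - [0.002,0,0.009,0,0,0,1]
    - [0.002,0,0.01,0,0,0,1]
    - [0.002,0,0.011,0,0,0,1]
    - [0.002,0,0.011,0,0,0,1]

```text
time: 16.2
tool_pos: [0.4797, -0.0735, 0.146]
tcp_rot: [2.194, 1.612, -0.513]
wrist_force: [0.5, 0.5, 0.2]
width: 0.001
```

```bash
python3 ins.py -.03 90
```

```text
16.2 [ 0.4797 -0.0735  0.146 ] [ 0.14  0.08  2.07 -0.54  1.2   0.7 ] F(ux,o,s) [-0.4, 0.4, 0.5] w 0.0005335854367728764
sprocket bottom rel tip (ux,o,s) mm [53.7, 0.4, -17.2]
(array([ 0.053 , -0.0088,  0.0128]), array([ 0.0004,  0.0003, -0.1569]))
```

>>> apply_moves:
  deltas:
    - [-0.001,0,0.002,0,0,0,1]
    - [-0.001,0,0.003,0,0,0,1]
    - [-0.001,0,0.004,0,0,0,1]
    - [-0.001,0,0.004,0,0,0,1]

```text
time: 16.53
tool_pos: [0.4797, -0.0755, 0.1449]
tcp_rot: [2.197, 1.611, -0.511]
wrist_force: [-3.6, 8.1, 10.7]
width: 0.0
```

```bash
python3 ins.py -.03 90
```

```text
16.5333 [ 0.4797 -0.0755  0.1449] [ 0.14  0.08  2.08 -0.54  1.2   0.7 ] F(ux,o,s) [-1.2, -4.7, 13.0] w 0.00010411461396075805
sprocket bottom rel tip (ux,o,s) mm [54.8, 0.6, -19.1]
(array([ 0.054 , -0.0093,  0.0109]), array([ 0.001 , -0.0012, -0.1591]))
```

The rail top is at +23.0 and the boss top at +49.8, a difference of 26.6 where 25 is expected. It may be about 1 mm proud, so I'll regrip and press with a twist to be sure.

>>> apply_moves:
  deltas:
    - [0,0,-0.03,0,0,0,0.6]
    - [0,0,-0.065,0,0,0,0.25]
    - [0.03,-0.005,-0.065,0,0,0,0.25]
    - [0.054,-0.01,-0.065,0,0,0,0.25]
    - [0.054,-0.01,-0.065,0,0,0,0.25]
    - [0.054,-0.01,-0.065,0,0,0,0.25]

```text
time: 17.03
tool_pos: [0.4888, 0.0033, 0.1713]
tcp_rot: [2.193, 1.614, -0.516]
wrist_force: [0.4, -0.1, 0.1]
width: 0.748
```

```bash
python3 ins.py -.0235 81 0 -.0008
```

```text
17.0333 [0.4888 0.0033 0.1713] [ 0.28  0.11  1.99 -0.49  1.31  0.78] F(ux,o,s) [0.1, 0.4, 0.0] w 0.748283831843648
sprocket bottom rel tip (ux,o,s) mm [-0.7, -1.0, 43.4]
(array([-0.0004,  0.0011,  0.0669]), array([-0.0002,  0.0014,  0.0023]))
```

>>> apply_moves:
  deltas:
    - [0,0.001,0.025,0,0,0,0.25]
    - [0,0.001,0.05,0,0,0,0.25]
    - [0,0.001,0.065,0,0,0,0.25]
    - [0,0.001,0.066,0,0,0,0.25]
    - [0,0.001,0.066,0,0,0,0.6]
    - [0,0.001,0.066,0,0,0,0.8]
    - [0,0.001,0.066,0,0,0,0.8]
    - [0,0.001,0.066,0,0,0,0.8]
  squeeze: 70

```text
time: 17.7
tool_pos: [0.4853, -0.03, 0.1158]
tcp_rot: [2.195, 1.611, -0.514]
wrist_force: [-4.2, 1.3, 2.4]
width: 0.451
```

```bash
python3 ins.py -.03 81 0 -.0008
```

```text
17.7 [ 0.4853 -0.03    0.1158] [ 0.22  0.15  2.06 -0.53  1.19  0.8 ] F(ux,o,s) [0.6, -4.3, 2.4] w 0.451028267090849
sprocket bottom rel tip (ux,o,s) mm [0.6, 0.3, -21.5]
(array([ 0.0006, -0.0004,  0.0085]), array([-0.0001,  0.0006, -0.0009]))
```

>>> apply_moves:
  deltas:
    - [0,-0.001,0.003,0,0,0,0.8]
    - [0,-0.001,0.003,0,0,0.05,0.8]
    - [0,-0.001,0.004,0,0,0.05,0.8]
    - [0,-0.001,0.004,0,0,-0.05,0.8]
    - [0,-0.001,0.004,0,0,-0.05,0.8]
    - [0,-0.002,0.004,0.02,0,0,0.8]
    - [0,-0.002,0.004,-0.02,0,0,0.8]
    - [0,-0.002,0.004,0,0,0,0.8]

```text
time: 18.37
tool_pos: [0.485, -0.0299, 0.1153]
tcp_rot: [2.193, 1.61, -0.505]
wrist_force: [-4.5, 7.9, 18.0]
width: 0.445
```

```bash
python3 ins.py -.03 81 0 -.0008
```

```text
18.3667 [ 0.485  -0.0299  0.1153] [ 0.23  0.15  2.07 -0.53  1.18  0.8 ] F(ux,o,s) [2.8, -5.6, 19.1] w 0.44548163645360045
sprocket bottom rel tip (ux,o,s) mm [0.2, 0.0, -21.8]
(array([ 0.0002, -0.0001,  0.0082]), array([ 0.006 , -0.0017, -0.0024]))
```

>>> apply_moves:
  deltas:
    - [0,0.001,-0.004,0,0,0,0.8]
    - [0,0.001,-0.004,0,0,0,0.4]
    - [0,0.001,-0.004,0,0,0,0.25]
    - [0,0.001,-0.004,0,0,0,0.25]
    - [0,0.001,-0.03,0,0,0,0.25]
    - [0,0.001,-0.07,0,0,0,0.25]
    - [0,0.001,-0.1,0,0,0,0.6]
    - [0,0.001,-0.1,0,0,0,1]

```text
time: 19.03
tool_pos: [0.4959, 0.0202, 0.2032]
tcp_rot: [2.194, 1.611, -0.498]
wrist_force: [1.1, 1.3, 0.8]
width: 0.48
```

```bash
python3 ins.py .06 81; python3 - <<'E'
from h import *
tip=np.array([.4843,-.0398,.0976])
P,e=tri((285.49,223.92),(329.28,125.83)); print(P.round(4),e.round(4),"pull rel tip ux,o,s",[((P-tip)@k).round(4) for k in(ux,o,s)])
T=avg("top",3);S=avg("scene",3); np.savez("a4.npz",T=T,S=S)
r=T[...,0]-np.maximum(T[...,1],T[...,2])
cv2.imwrite("pics/m4.png",np.hstack([tile(T,328,160,50,400),tile(S,300,205,40,400)]))
E
```

```text
19.0333 [0.4959 0.0202 0.2032] [ 0.31  0.09  1.95 -0.48  1.36  0.78] F(ux,o,s) [-0.8, 0.9, 1.4] w 0.47959940350215086
sprocket bottom rel tip (ux,o,s) mm [-0.1, 2.7, 79.9]
(array([-0.0006, -0.0028,  0.0199]), array([ 0.009 , -0.0056, -0.0033]))
[ 0.6582 -0.0448  0.1318] 0.0018 pull rel tip ux,o,s [np.float64(-0.0007), np.float64(0.1728), np.float64(0.0398)]
```

View pics/m4.png

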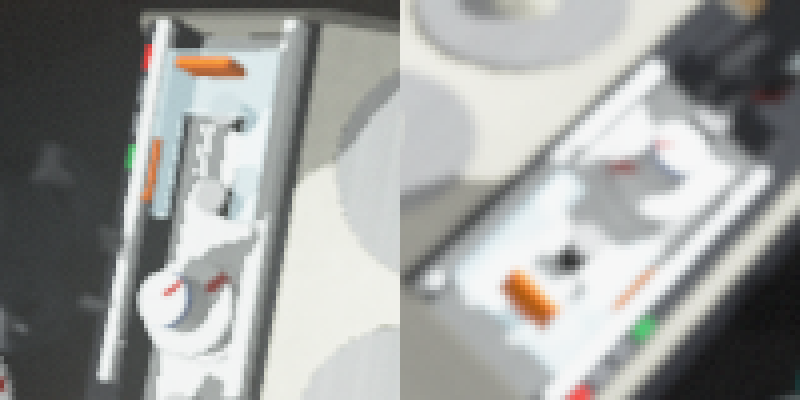

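The sprocket sits in the trough with its marks at tile top (173,288) and (217,282). The cover is open, with the pull at tile (210,65), triangulated at o=173 mm and s=40 mm from the tip estimate. The nominal is 178 and 36. Next I'll go beyond the pull and push it shut with closed fingers.

```bash
python3 ins.py .02 90 0 .210
```

```text
19.3333 [0.4901 0.0168 0.196 ] [ 0.31  0.1   1.96 -0.48  1.36  0.78] F(ux,o,s) [0.5, 0.5, -0.3] w 0.0003678660838992563
sprocket bottom rel tip (ux,o,s) mm [-0.0, -212.6, 71.5]
(array([0.0332, 0.2101, 0.0508]), array([-0.003 ,  0.002 , -0.1564]))
```

>>> apply_moves:
  deltas:
    - [0.006,0.04,0,0,0,-0.08,1]
    - [0.012,0.08,0,0,0,-0.156,1]
    - [0.019,0.12,0,0,0,-0.156,1]
    - [0.025,0.16,0,0,0,-0.156,1]
    - [0.031,0.2,0.005,0,0,-0.156,1]
    - [0.033,0.21,0.03,0,0,-0.156,1]
    - [0.033,0.21,0.051,0,0,-0.156,1]
    - [0.033,0.21,0.051,0,0,-0.156,1]
  squeeze: 50

```text
time: 20.0
tool_pos: [0.6943, -0.0419, 0.1465]
tcp_rot: [2.083, 1.795, -0.572]
wrist_force: [-1.1, 0.3, -1.9]
width: 0.001
```

```bash
python3 ins.py -.0141 90 0 .205
```

```text
20.0 [ 0.6943 -0.0419  0.1465] [ 0.14  0.47  1.58 -0.52  1.31  0.48] F(ux,o,s) [-1.0, -1.1, -1.6] w 0.0009008054271534133
sprocket bottom rel tip (ux,o,s) mm [-0.3, 3.1, 14.6]
(array([-0.0002, -0.0028,  0.0287]), array([-0.0112,  0.0033,  0.0011]))
```

>>> apply_moves:
  deltas:
    - [0,0,0.01,-0.01,0.003,0,1]
    - [0,0,0.02,-0.01,0.003,0,1]
    - [0,0,0.028,-0.01,0.003,0,1]
    - [0,0,0.028,-0.01,0.003,0,1]
    - [0,-0.004,0.028,-0.01,0.003,0,1]
    - [0,-0.008,0.028,-0.01,0.003,0,1]
    - [0,-0.012,0.028,-0.01,0.003,0,1]
    - [0,-0.014,0.028,-0.01,0.003,0,1]

```text
time: 20.67
tool_pos: [0.6817, -0.0502, 0.1302]
tcp_rot: [2.074, 1.793, -0.543]
wrist_force: [0.4, -0.0, -0.6]
width: -0.004
```

```bash
python3 ins.py -.0141 90 0 .178
```

```text
20.6667 [ 0.6817 -0.0502  0.1302] [ 0.14  0.45  1.64 -0.53  1.25  0.5 ] F(ux,o,s) [-0.4, 0.4, -0.5] w -0.003691237190456308
sprocket bottom rel tip (ux,o,s) mm [0.2, 18.8, -4.5]
(array([ 0.0002, -0.0189,  0.0094]), array([ 0.0108, -0.003 , -0.0014]))
```

>>> apply_moves:
  deltas:
    - [0,0,0.003,0,0,0,1]
    - [0,-0.003,0.006,0,0,0,1]
    - [0,-0.007,0.006,0,0,0,1]
    - [0,-0.012,0.006,0,0,0,1]
    - [0,-0.017,0.006,0,0,0,1]
    - [0,-0.022,0.006,0,0,0,1]

```text
time: 21.17
tool_pos: [0.6595, -0.0506, 0.124]
tcp_rot: [2.075, 1.793, -0.544]
wrist_force: [1.9, -0.8, -1.8]
width: -0.001
```

```bash
python3 ins.py -.0141 90 0 .178
```

```text
21.1667 [ 0.6595 -0.0506  0.124 ] [ 0.14  0.42  1.7  -0.54  1.23  0.52] F(ux,o,s) [-0.4, 2.0, -1.8] w -0.0013020373198620076
sprocket bottom rel tip (ux,o,s) mm [0.3, -3.1, -11.8]
(array([0.0003, 0.003 , 0.0023]), array([ 0.0103, -0.0027, -0.0014]))
```

>>> apply_moves:
  deltas:
    - [0,-0.007,0.001,0,0,0,1]
    - [0,-0.014,0.001,0,0,0,1]
    - [0,-0.021,0.001,0,0,0,1]
    - [0,-0.028,0.001,0,0,0,1]
    - [0,-0.035,0.001,0,0,0,1]
    - [0,-0.042,0.001,0,0,0,1]
    - [0,-0.049,0.001,0,0,0,1]
    - [0,-0.052,0.001,0,0,0,1]

```text
time: 21.83
tool_pos: [0.607, -0.0435, 0.1226]
tcp_rot: [2.075, 1.794, -0.545]
wrist_force: [0.9, 1.1, 0.8]
width: 0.001
```

```bash
python3 ins.py -.0141 90 0 .075
```

```text
21.8333 [ 0.607  -0.0435  0.1226] [ 0.16  0.34  1.81 -0.54  1.21  0.56] F(ux,o,s) [-0.7, 0.7, 1.3] w 0.0008152062711875605
sprocket bottom rel tip (ux,o,s) mm [0.1, 46.9, -13.3]
(array([ 0.0001, -0.0469,  0.0003]), array([ 0.0091, -0.0025, -0.001 ]))
```

```bash
cat > pull.py <<'E'
from h import *
tip=np.array([.4843,-.0398,.0976])
T=avg("top",2);S=avg("scene",2);np.savez("ap.npz",T=T,S=S)
c0=tip-.0008*o+.036*s # fin line; find orange near projected line over o in 0.05..0.19
for n,I in(("top",T),("scene",S)):
    m=((I[...,0]-I[...,2]>70)&(I[...,0]-I[...,1]>30)&(I[...,0]-I[...,1]<150)).astype(np.uint8); k,l,st,ce=cv2.connectedComponentsWithStats(m)
    for i in range(1,k):
        if st[i,4]<8: continue
        v=plane(n,ce[i],s,c0)-c0
        if abs(v@ux)<.06 and 0<v@o<.22: print(n,ce[i].round(1),st[i,4],"ux,o mm",(v@ux*1e3).round(1),(v@o*1e3).round(1))
E
python3 pull.py
```

```text
top [328.5 149.2] 41 ux,o mm 6.7 105.0
top [311.7 175. ] 29 ux,o mm -35.4 25.9
scene [300.5 215.2] 10 ux,o mm -14.8 103.8
```

The cover is moving with the finger, with the pull now at o≈105 mm (opening about 48 mm).

>>> apply_moves:
  deltas:
    - [0,-0.005,0,0,0,0,1]
    - [0,-0.01,0,0,0,0,1]
    - [0,-0.015,0,0,0,0,1]
    - [0,-0.02,0,0,0,0,1]
    - [0,-0.025,0,0,0,0,1]
    - [0,-0.03,0,0,0,0,1]
    - [0,-0.03,0,0,0,0,1]

```text
time: 22.62
tool_pos: [0.5772, -0.0392, 0.1223]
tcp_rot: [2.075, 1.794, -0.546]
wrist_force: [-0.5, 0.2, -0.7]
width: 0.001
```

```bash
python3 ins.py -.0141 90 0 .075; python3 pull.py
```

```text
22.6167 [ 0.5772 -0.0392  0.1223] [ 0.18  0.29  1.88 -0.53  1.2   0.58] F(ux,o,s) [-0.5, -0.5, -0.6] w 0.0010272835717894657
sprocket bottom rel tip (ux,o,s) mm [0.1, 16.8, -13.7]
(array([ 0.0001, -0.0168,  0.0003]), array([ 0.0086, -0.0024, -0.001 ]))
top [314.5 122.5] 8 ux,o mm -56.7 183.7
top [326.8 159.3] 40 ux,o mm 6.6 75.2
scene [305.5 210. ] 12 ux,o mm -14.5 73.1
```

>>> apply_moves:
  deltas:
    - [0,-0.004,0,0,0,0,1]
    - [0,-0.008,0,0,0,0,1]
    - [0,-0.011,0,0,0,0,1]
    - [0,-0.014,0,0,0,0,1]
    - [0,-0.017,0,0,0,0,1]
    - [0,-0.019,0,0,0,0,1]
    - [0,-0.019,0,0,0,0,1]

```text
time: 23.4
tool_pos: [0.5591, -0.0366, 0.1223]
tcp_rot: [2.075, 1.793, -0.545]
wrist_force: [1.3, -0.5, -0.1]
width: -0.002
```

```bash
python3 ins.py -.0141 90 0 .075; python3 pull.py
```

```text
23.4 [ 0.5591 -0.0366  0.1223] [ 0.19  0.26  1.92 -0.53  1.2   0.59] F(ux,o,s) [0.2, 1.4, -0.3] w -0.002381662871823059
sprocket bottom rel tip (ux,o,s) mm [0.1, -1.4, -13.6]
(array([0.0001, 0.0014, 0.0005]), array([ 0.0093, -0.0026, -0.0013]))
top [314.4 123.1] 10 ux,o mm -56.7 181.9
top [325.4 165.4] 36 ux,o mm 5.5 57.4
scene [308.5 206.8] 13 ux,o mm -14.3 54.1
```

>>> apply_moves:
  deltas:
    - [0,-0.002,0,0,0,0,1]
    - [0,-0.003,0,0,0,0,1]
    - [0,-0.004,0,0,0,0,1]
    - [0,-0.005,0,0,0,0,1]
    - [0,-0.005,0,0,0,0,1]

```text
time: 24.02
tool_pos: [0.5584, -0.0363, 0.1223]
tcp_rot: [2.07, 1.793, -0.535]
wrist_force: [10.0, -4.3, -7.0]
width: -0.003
```

```bash
python3 ins.py -.0141 90 0 .075
```

```text
24.0167 [ 0.5584 -0.0363  0.1223] [ 0.19  0.25  1.92 -0.54  1.19  0.59] F(ux,o,s) [-1.1, 10.5, -7.4] w -0.002540169739074681
sprocket bottom rel tip (ux,o,s) mm [0.0, -2.2, -13.6]
(array([0.    , 0.0022, 0.0006]), array([ 0.0177, -0.0039, -0.0013]))
```

>>> apply_moves:
  deltas:
    - [0,-0.002,0,0,0,0,1]
    - [0,-0.004,0,0,0,0,1]
    - [0,-0.005,0,0,0,0,1]
    - [0,-0.005,0,0,0,0,1]

```text
time: 24.35
tool_pos: [0.5583, -0.036, 0.1229]
tcp_rot: [2.065, 1.793, -0.523]
wrist_force: [24.2, -10.4, -15.6]
width: -0.001
```

```bash
python3 ins.py -.0141 90 0 .075; python3 pull.py
```

```text
24.35 [ 0.5583 -0.036   0.1229] [ 0.19  0.25  1.93 -0.54  1.18  0.6 ] F(ux,o,s) [-2.0, 25.4, -16.9] w -0.0014790547867874373
sprocket bottom rel tip (ux,o,s) mm [0.0, -2.3, -13.0]
(array([0.    , 0.0023, 0.0012]), array([ 0.0278, -0.0055, -0.0014]))
top [314.4 123.1] 10 ux,o mm -56.7 181.9
top [325.6 165.8] 36 ux,o mm 6.3 56.2
scene [308.5 206.8] 13 ux,o mm -14.3 54.1
```

The cover is at a hard stop under 25 N, with the pull at 56 mm from the axis (shut is 57). I'll back off, clear the scene and inspect.

>>> apply_moves:
  deltas:
    - [0,0.011,0,0,0,0,1]
    - [0,0.025,0,0,0,0,1]
    - [0,0.05,-0.01,0,0,0,1]
    - [0,0.06,-0.05,0,0,0,1]
    - [0,0.06,-0.09,0,0,0,1]
    - [0,0.06,-0.13,0,0,0,1]
    - [0,0.06,-0.17,0,0,0,1]
    - [0,0.06,-0.21,0,0,0,1]

```text
time: 25.22
tool_pos: [0.6219, 0.0606, 0.306]
tcp_rot: [2.076, 1.794, -0.546]
wrist_force: [0.8, 0.1, -0.1]
width: 0.003
```

>>> apply_moves:
  deltas:
    - [0,0.04,-0.02,0,0,0,1]
    - [0,0.08,-0.03,0,0,0,1]
    - [0,0.11,-0.04,0,0,0,1]
    - [0,0.13,-0.05,0,0,0,1]
    - [0,0.13,-0.05,0,0,0,1]

```text
time: 25.63
tool_pos: [0.7575, 0.0659, 0.3492]
tcp_rot: [2.075, 1.792, -0.542]
wrist_force: [-1.4, 0.2, 0.4]
width: 0.001
```

```bash
python3 ins.py 0 90; python3 pull.py; python3 - <<'E'
from h import *
d=np.load("ap.npz"); b=np.load("a0.npz")
cv2.imwrite("pics/m5.png",np.hstack([tile(d["T"],325,170,40,400),tile(d["S"],305,205,40,400)]))
cv2.imwrite("pics/m6.png",d["T"][:,:,::-1].astype(np.uint8))
E
```

```text
25.6333 [0.7575 0.0659 0.3492] [ 0.27  0.51  1.14 -0.48  1.69  0.4 ] F(ux,o,s) [0.2, -1.4, 0.4] w 0.0005329302400837614
sprocket bottom rel tip (ux,o,s) mm [0.7, 254.9, 248.1]
(array([-0.0008, -0.2576,  0.2452]), array([ 0.0113, -0.0031, -0.0028]))
top [314.4 123.1] 10 ux,o mm -56.7 181.9
top [322.9 165.2] 55 ux,o mm -3.2 57.2
scene [307.5 206. ] 27 ux,o mm -9.5 54.5
```

View pics/m5.png

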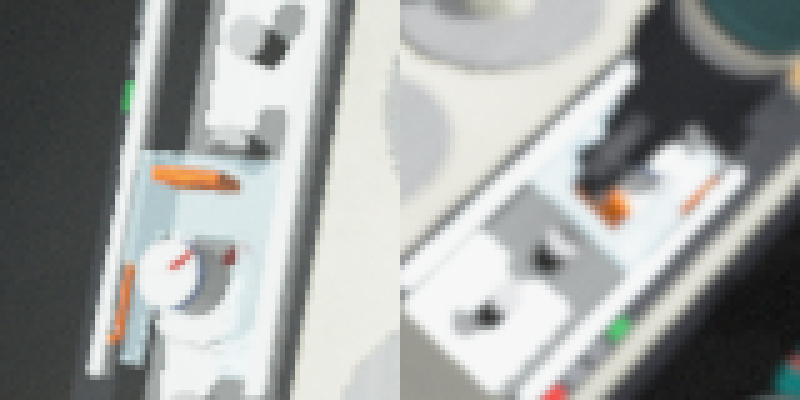

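View pics/m6.png

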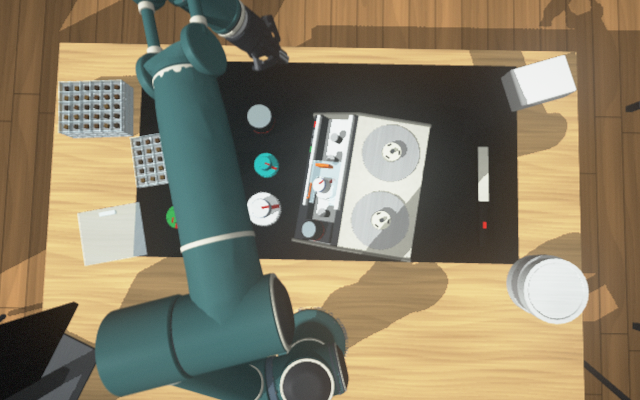

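Both views show the cover shut around the boss. The pull is at top tile (195,180), the tab lies straight along the lower rail, and everything else visible is undisturbed. One last travel check, then I'll hand it in.

```bash
python3 - <<'E'
from h import *
tip=np.array([.4843,-.0398,.0976]); c0=tip+.036*s
f=lambda I:[ce for st,ce in zip(*(lambda r:(r[2],r[3]))(cv2.connectedComponentsWithStats(((I[...,0]-I[...,2]>70)&(I[...,0]-I[...,1]>30)&(I[...,0]-I[...,1]<150)).astype(np.uint8)))) if 30<st[4]<200 and 300<ce[0]<345 and 110<ce[1]<180]
a=f(np.load("a0.npz")["T"]); b=f(np.load("ap.npz")["T"])
for L in(a,b): print([(c.round(1).tolist(),round(float((plane("top",c,s,c0)-c0)@o),4)) for c in L])
print(status.read_state()["time"]); print(job.finish_job())
E
```

```text
[([329.8, 126.0], 0.173)]
[([322.9, 165.2], 0.0564)]
25.8333
the job is handed in; nothing more can be done
None
```

The silver two-row sprocket is on the spindle with its red mark in line, and the clear cover is shut over it. I handed the job in at 25.8 s with the arm clear of everything.

**What I did**
- I gripped the smaller silver sprocket at two crossed angles to centre it, tilted it 30° and turned its mark to the master spline.
- I slid it down to a hard stop, wiggled and pressed it, then let go.
- I pushed the cover shut by its pull, to a hard stop at 25 N, and backed away.

**Last checks**
- **Seating:** the mark was about 19 mm above the red spline end; 18 is seated and about 35 is resting on the spline ends. The splines resisted twisting, and the hard stop stayed put through repeated presses. The cover passed over the drum unblocked.
- **Cover:** the pull measured 56–57 mm from the spindle axis, where shut is 57. It stayed there after I let go, and the tab looks straight.
- **Other things:** nothing looked disturbed, but the arm hid the brass sprocket and part of the bench in the last overall picture.

**What did not fully agree**
- Touching the rails and the boss top gave a height difference 1.6 mm more than nominal. I put this down to fingertip and measuring error, but I could not prove it.
- The cover travel measured 117 mm against the nominal 122.
- The click itself was inferred from the position and the hard stop; I did not see or feel it directly.
- While touching the lower rail, the fingertip pressed harder than I meant, with 58 N on the wrist. That is below the 120 N wrist limit. The contact was on the fingertip, not the gripper's body, so I took the 40 N limit not to apply.

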